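Close the gear cover under the stop and reset

TASK

Make the bench buffing machine ready to run again: first push the red mushroom stop on the yellow box down until it latches and stays down by itself. With the stop latched, press the machine's open green gear cover shut, past the stiff spring catch until it is fully home, and go on pressing it down with about 20 N for a full second to bed its seal, by feel, never ramming it. Then twist the mushroom clockwise so that it pops back up, leaving the cover shut and the things around undisturbed.

Things in the scene. Friction and masses are not known exactly. Their poses are not given: they have to be found in the camera images.
- machine: fixed bench buffing head; origin under the centre of its green open-topped gear case, 170 long (x) x 130 wide (y) x 95 high; x points from its front (robot side) to the hinge at the rear. A grey motor (top at 100) lies behind, centred at x = 142; a buffing wheel, 100 diameter (top at 105), stands off the -y side at y = -82 to -102
- cover_panel: the green cover plate, 172 x 134 x 6 thick, with a black finger tab 60 wide reaching to 184 from the hinge; origin on the hinge line, its -x axis runs along the plate's underside to the tab, z is the plate's outer normal (up when shut); outer face at z = 6. A steel tongue under it, 155 from the hinge, snaps past the catch
- cover_hinge (a point): middle of the cover's hinge line, on the case's rear top edge: 85 behind the machine's origin, 95.5 above the bench
- cover_edge (a point): middle of the tab's outer end on the plate's outer face, 184 from the hinge; 101 above the bench when the cover is shut
- cover (a joint): cover angle in rad: 0 fully shut, growing as it opens upward and back, 1.5 wide open. The stiff hinge holds any angle. The tongue meets the spring catch at about 0.09 (tab about 16 mm too high); pushing it past needs about 10 to 16 N at the tab, more nearer the hinge, and then it snaps home. A thin rubber seal lies on the case's rim
- station: fixed yellow stop box, 90 x 90 x 65 high; origin under its centre
- mushroom: red mushroom head, 54 diameter x 22 high, sides upright from 4 to 16 above its underside; origin at the centre of the underside, which is 85 above the bench when up and about 75 when latched down
- mushroom_top (a point): centre of the mushroom's flat top: 107 above the bench when up, about 97 when latched down
- stop_press (a joint): how far the mushroom is pushed down, in m: 0 up, 0.0105 bottomed; latches and stays at about 0.010 when pushed all the way (needs about 10 N)
- stop_twist (a joint): clockwise twist of the mushroom seen from above, in rad: 0 to 0.9, sprung back to 0; from about 0.5 the latch lets go and the mushroom rises when it is not held down
- discs: bystander: stack of dark grinding discs, 116 diameter x 22 high, loose; origin under its centre
- oil: bystander: white oil bottle, 60 diameter x 150 high, loose; origin under its centre
- tin: bystander: blue tin, 84 diameter x 75 high, loose; origin under its centre
There are look-alikes about, which are no part of the job. Of the things that look like the station, the middle-sized one is meant.

How it is judged:
By the outcome, as a careful person would: the job done as asked, in the order asked, and still so for the second after the job is handed in, with the robot touching nothing.
It also fails if it takes over 72 s, if anything falls off the work surface, if the arm or the gripper's body presses on something with over 40 N, if the wrist force passes 120 N, or if a joint passes its speed limit or range.

ROBOT

A 7-joint arm with a two-finger parallel gripper is mounted at the origin on the work surface. World frame = base frame: x ahead of the robot, y to its left, z up, the work surface at z = 0. Lengths are in m, angles in rad, forces in N, time in s.
With the tool pointing down it reaches from about 0.4 to 0.85 m from the base axis. Payload 10.4 kg.
Tool frame: the origin (TCP) lies between the finger pads; the fingertips stand ahead of it and the grasp point (between the pads) lies 3 mm ahead of it (r.tips_ahead is the z of the fingertips in the tool frame, in m); z points along the fingers, y is the line along which they close (so a half turn about z gives the same grasp; the last joint's range is limited). The gripper opens to 87 mm and grips with 3 to 60 N. Pads are 19 mm wide; open, the fingers measure 117 mm over their backs; the gripper's body (75 mm by 190 mm) begins 51 mm behind the grasp point.
Start: joints at [1.142, 0.332, -0.065, 1.46, 0.022, 1.35, -0.088], TCP at [0.247, -0.574, 0.245] pointing down, gripper open.
Joint ranges: [-2.6, 2.6], [-0.5, 2.12], [-1.47, 1.34], [0.16, 2.42], [-1.27, 4.41], [0.06, 2.06], [-2.6, 2.6]. Speed limits (rad/s): [2.22, 2.22, 2.79, 2.79, 3.14, 3.14, 3.14].

INTERFACE

Orientations are given as a unit quaternion [x, y, z, w].
In Python, from bench import telemetry, camera, get_calibration, r gives the robot as it stands.
- The arm moves only by the tool drive_tool, never from a script. Its argument "series" is one flat list of numbers, 7 for each row, row after row: the turn, a rotation vector about the tool's x, y, z in units of 5 degrees (1.0 is 5 degrees), then the shift along the tool's x, y, z in units of 40 mm (1.0 is 40 mm), then the opening, from -1 (shut) to 1 (fully open). A call has 1 to 10 rows; each row is the pose to reach, as a shift and turn from the pose commanded when the call began, along the tool's axes at that moment; what a row does not reach only later rows make up. A row lasts 1/12 s, in which the tool goes at most 41.7 mm and 7.16 degrees, less where a joint would pass 70% of its speed; a pose out of reach is approached as far as the arm can. A call with a gripper value outside its range is refused whole. The fingers move at their own pace and stop on an object; "grip_force" is the grip in N (left out, the last holds). Time passes only in rows, so rows that repeat a pose let the fingers close. It gives the time, the measured TCP pose, the force, the opening and the grip force at its end, in the units of the state.
- telemetry.read_state(): the state, without advancing time (a new reading comes with each control period).
- camera(name): name is "side" or "top"; returns the picture (400x640x3 uint8, red, green, blue); there is no depth.
- get_calibration(name): a dict with "fovy" (degrees; the focal length in pixels is half the picture's height over the tangent of half this angle, whatever the lens; pixels are square), "cx", "cy" (the principal point, pixels), "dist" ([k1, k2, p1, p2, k3] as OpenCV has them; the pictures are not rectified), "xyz" and "rotation" of the camera in the world. Camera axes: x right, y up, looking along -z (the intrinsics and any distortion apply to the point x, -y, -z); pixel columns grow to the right and rows downward; lengths in m; the calibration is good to about 2 mm. A picture is of the moment at which its call begins. get_calibration takes no time and is no camera call.
- r.close_job(): hands the job in; it is judged then, once.
The state is a dict: "time": time; "joint_positions": joint angles; "joint_vel": joint speeds; "joint_torque": joint torques, N m; "ee_pos": TCP position; "eef_rot": TCP orientation; "ft_force": force on the tool from outside, world axes, zero at the start; "torque": the same for the moment, N m; "width": finger opening in m; "grip_force": force on a finger pad.
Only numpy, scipy, OpenCV 4.12 (cv2) and the standard library are available. Lean on these libraries where they do the work, as an engineer would, in place of code of your own. Each camera call takes 0.05 s, during which the arm holds its last target. There are 200 camera calls.

## Working session

There is one attempt and no reset: what is moved stays moved. The work goes in short steps, Python scripts to look and compute and a tool call to move; the robot and the scene stay as the last step left them, time stands still between calls to the robot, and variables do not carry over. Pictures are saved under pics/ and viewed, at most 10 in all, crops included, and the job is handed in when it is done.

Besides the shell and the picture viewer there is one more tool, called after ">>>" in YAML: its name, and indented under it one key for each argument. drive_tool: Moves the arm, as the interface text tells. Its arguments: {"type":"object","properties":{"series":{"type":"array"},"grip_force":{"type":"number"}},"required":["series"]}

```bash
ls; mkdir -p pics
python3 - <<'E'
from bench import telemetry, camera, get_calibration, r
import cv2
for n in("side","top"):
    cv2.imwrite(f"pics/{n}0.png",camera(n)[:,:,::-1]); print(n,get_calibration(n))
s=telemetry.read_state(); print(s, r.tips_ahead)
E
```

```text
pics
side {'fovy': 44.71452204282935, 'cx': 321.2428416038542, 'cy': 198.9946228201461, 'dist': array([-0.09883625,  0.        ,  0.        ,  0.        ,  0.        ]), 'xyz': array([-0.1389886 ,  0.95101071,  1.17985328]), 'rotation': array([-0.11891052,  0.36763099,  0.88143329, -0.27163044])}
top {'fovy': 52.768561769923714, 'cx': 325.2169349223153, 'cy': 202.75581908330986, 'dist': array([0.00591543, 0.        , 0.        , 0.        , 0.        ]), 'xyz': array([0.30050288, 0.04788944, 1.10193811]), 'rotation': array([-0.07409805,  0.07301989,  0.71562967, -0.69068933])}
{'time': 0.1, 'joint_positions': array([ 1.14236725,  0.33277383, -0.06472802,  1.46083294,  0.02160392,
        1.3498974 , -0.08852764]), 'joint_vel': array([ 0.00130787, -0.00186395,  0.00075424, -0.00362882,  0.00018492,
       -0.00135905,  0.00063358]), 'joint_torque': array([ 2.24112031e-03, -6.24549150e+01,  2.54311605e-02, -3.90715742e+01,
       -6.13584928e-02,  3.66574118e-02,  7.84177860e-05]), 'ee_pos': array([ 0.24662897, -0.57394623,  0.24386696]), 'eef_rot': array([ 9.79481351e-01,  2.01533902e-01, -1.46633568e-04, -5.89940489e-04]), 'ft_force': array([-0.78645611,  0.57041219,  1.355008  ]), 'torque': array([ 0.04831334, -0.01058035, -0.01623974]), 'grip_force': 0.0, 'width': 0.0871328397654015} 0.022
```

View pics/side0.png

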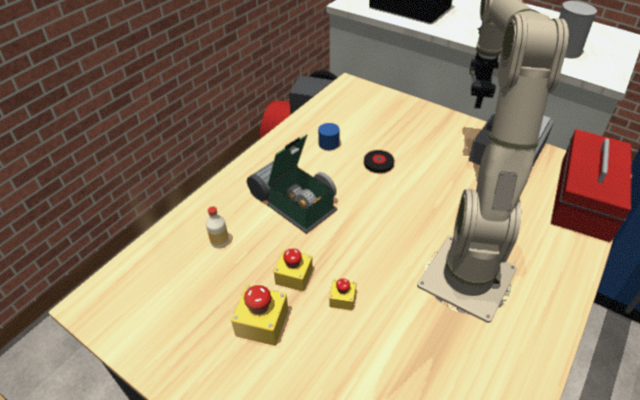

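View pics/top0.png

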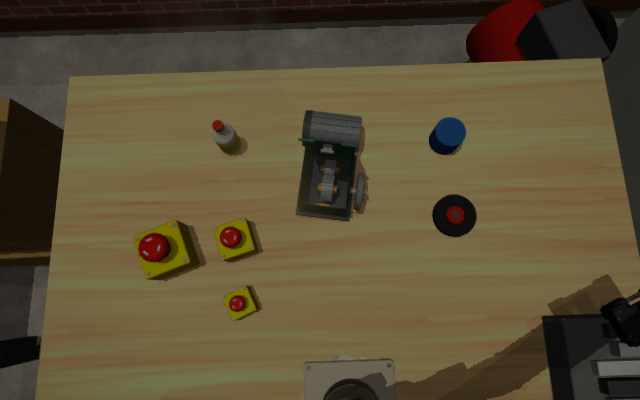

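The side view shows the middle-sized station at (293,258) and the machine at (300,195) with its cover open. In the top view the station is at (235,238), the case's front rim runs from (297,214) to (350,219), and the small and large look-alikes are at (240,302) and (163,250).

```bash
cat > h.py <<'E'
from bench import telemetry, camera, get_calibration, r
import cv2, numpy as np
from scipy.spatial.transform import Rotation as R
def cal(n):
    c=get_calibration(n); f=200/np.tan(np.radians(c['fovy'])/2)
    return c,np.array([[f,0,c['cx']],[0,f,c['cy']],[0,0,1]]),R.from_quat(c['rotation'])
def ray(n,p):
    c,K,Rc=cal(n); u=cv2.undistortPoints(np.array([[p]],float),K,c['dist'])[0,0]
    d=Rc.apply([u[0],-u[1],-1]); return c['xyz'],d/np.linalg.norm(d)
def onz(n,p,z):
    o,d=ray(n,p); return o+d*(z-o[2])/d[2]
def tri(p,q):
    o,d=ray('top',p); o2,d2=ray('side',q)
    t=np.linalg.lstsq(np.c_[d,-d2],o2-o,rcond=None)[0]
    a,b=o+t[0]*d,o2+t[1]*d2; return (a+b)/2,np.linalg.norm(a-b)
def proj(n,P):
    c,K,Rc=cal(n); q=Rc.inv().apply(np.atleast_2d(P)-c['xyz'])*[1,-1,-1]
    return cv2.projectPoints(q,np.zeros(3),np.zeros(3),K,c['dist'])[0][:,0]
def delta(pos,quat=None):
    "row numbers (turn in 5deg, shift in 40mm) from measured pose to goal"
    s=telemetry.read_state(); R0=R.from_quat(s['eef_rot'])
    t=R0.inv().apply(np.array(pos)-s['ee_pos'])/.04
    w=np.zeros(3) if quat is None else np.degrees((R0.inv()*R.from_quat(quat)).as_rotvec())/5
    return np.round(np.r_[w,t],3)
E
python3 - <<'E'
from h import *
for n in('top','side'):
    im=cv2.imread(f'pics/{n}0.png').astype(int); b,g,rr=im[...,0],im[...,1],im[...,2]
    for nm,m,A in(('red',(rr>110)&(g<60)&(b<70),60),('yel',(rr>110)&(g>90)&(b<50),150),('green',(g>rr+6)&(g>b+2)&(g<110),30),('blue',(b>rr+35)&(b>60),60)):
        k,l,st,ce=cv2.connectedComponentsWithStats(m.astype(np.uint8))
        for i in range(1,k):
            if st[i,4]>A: print(n,nm,st[i],ce[i].round(1))
for z,p in((.107,(231,237)),(.095,(297,214)),(.095,(348.5,219)),(.095,(305,140)),(.095,(357,146)),(0,(455,216)),):
    print(p,onz('top',p,z).round(3))
a=cv2.imread('pics/top0.png')[90:260,190:390]; b=cv2.imread('pics/side0.png')[120:290,220:420]
cv2.imwrite('pics/z.png',cv2.resize(np.hstack([a,b]),None,fx=2,fy=2,interpolation=2).__getitem__(slice(None)))
E
```

```text
top red [223 231  14  13  76] [230.4 238.2]
top red [231 299  10  10  68] [236.1 303.2]
top yel [213 218  41  42 580] [232.8 238.8]
top yel [133 220  56  59 970] [162.6 250.1]
top yel [223 286  32  35 342] [238.3 302.3]
top green [298 138  17   5  53] [306.6 139.8]
top green [341 143  17   5  64] [349.1 145. ]
top green [315 148  38  12 236] [339.1 153.5]
top blue [436 118  30  28 655] [450.1 131.3]
side red [260 100  31  37 627] [273.9 114.8]
side red [ 566  130   66   80 3641] [600.1 169.9]
side red [372 155  14   9  70] [378.7 158.7]
side red [284 250  17  14 131] [292.3 257.2]
side red [337 280  12  11  67] [342.6 285.5]
side red [251 286  20  23 222] [261.1 296.8]
side yel [275 273  30  17 266] [288.6 280.9]
side yel [330 299  23  10 151] [340.8 303.8]
side yel [254 329  21  16 221] [264.8 335.7]
side green [ 268  136   66   94 2669] [296.9 188.7]
side blue [319 123  20  26 397] [327.8 134.8]
side blue [ 599  205   41   93 1809] [622.3 257.7]
(231, 237) [0.433 0.282 0.107]
(297, 214) [0.487 0.118 0.095]
(348.5, 219) [ 0.469 -0.012  0.095]
(305, 140) [0.685 0.093 0.095]
(357, 146) [ 0.663 -0.043  0.095]
(455, 216) [ 0.483 -0.312 -0.   ]
```

View pics/z.png

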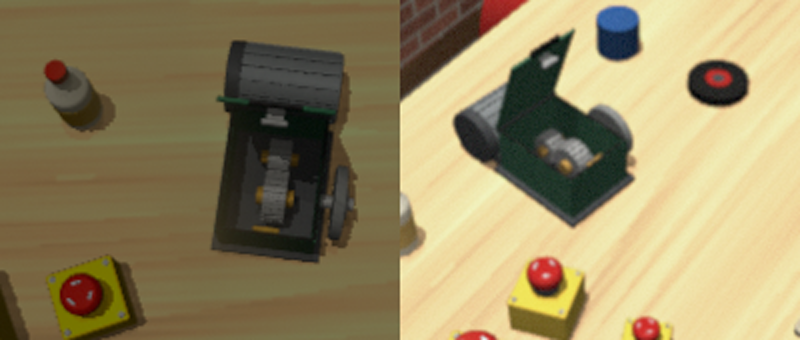

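The crops show the cover steeply open. Its hinge lies along the motor and the tab is at its upper edge. I need a bigger view to pick the corners.

Run:
```python
from h import *
a=cv2.imread('pics/top0.png')[105:225,290:370]; b=cv2.imread('pics/side0.png')[130:235,240:345]
z=lambda i:cv2.resize(i,None,fx=5,fy=5,interpolation=cv2.INTER_CUBIC)
a=z(a);b=z(b)
b=np.vstack([b,np.zeros((600-525,b.shape[1],3),np.uint8)])
m=cv2.convertScaleAbs(np.hstack([a,b[:,:400]]),alpha=2.2); m=m[:600,:800]
cv2.imwrite('pics/z2.png',m)
```

```text
(no output)
```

View pics/z2.png

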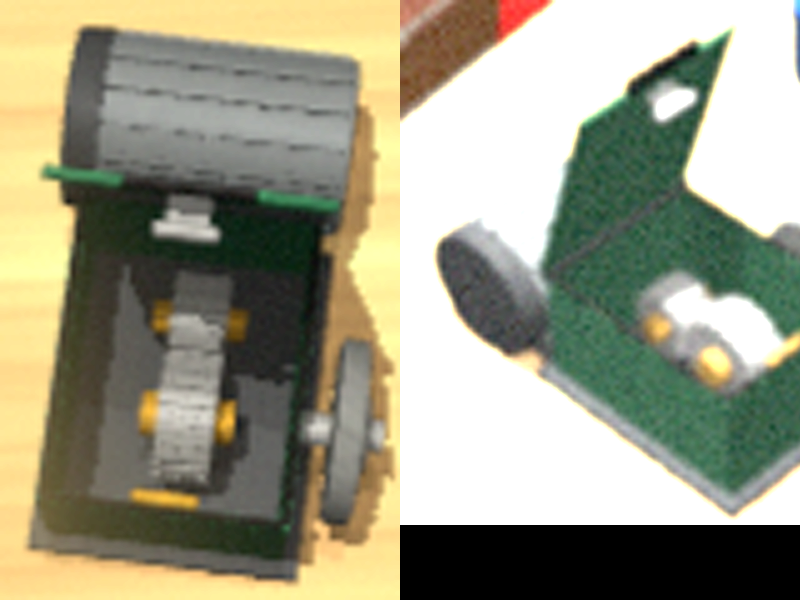

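Top view: the cover's free edge runs from (298.4,139.4) to (357.6,146), and the base's front from (296,214.6) to (349.4,220.6). Side view: the free edge runs from (276.4,155) to (306.4,136), and the hinge from (269.6,185) to (297,167.4).

Run:
```python
from h import *
L,e1=tri((298.4,139.4),(276.4,155)); Rr,e2=tri((357.6,146),(306.4,136)); print('free',L.round(3),e1,Rr.round(3),e2,np.linalg.norm(L-Rr))
a=onz('side',(269.6,185),.0955);b=onz('side',(297,167.4),.0955);print('hinge',a.round(3),b.round(3),np.linalg.norm(a-b),((a+b)/2).round(3))
m=(L+Rr)/2-(a+b)/2;print('rad',m.round(3),np.linalg.norm(m),'ang',np.arctan2(m[2],np.hypot(*m[:2])))
f=(onz('top',(296,214.6),.0),onz('top',(349.4,220.6),.0));print('base',f[0].round(3),f[1].round(3),np.linalg.norm(f[0]-f[1]))
print('yaw',np.arctan2(*(f[0]-f[1])[[0,1]]),np.arctan2(*(L-Rr)[[0,1]]),np.arctan2(*(a-b)[[0,1]]))
print('mush',tri((231,237.5),(292.3,256.5)), onz('side',(292.3,257),.104).round(3))
# station yellow quad
im=cv2.imread('pics/top0.png').astype(int);mk=((im[...,2]>90)&(im[...,1]>75)&(im[...,0]<60)).astype(np.uint8)[210:270,205:265]
c=max(cv2.findContours(mk,0,2)[0],key=cv2.contourArea);q=cv2.minAreaRect(c);print(q)
P=[onz('top',p+np.array([205,210]),.065).round(3) for p in cv2.boxPoints(q)];print(P,np.mean(P,0))
```

```text
free [0.624 0.1   0.252] 0.005420488040504354 [ 0.606 -0.031  0.248] 0.003554522422635602 0.13221300503066286
hinge [0.672 0.09  0.095] [ 0.649 -0.031  0.095] 0.12311585199821097 [0.661 0.029 0.095]
rad [-0.046  0.005  0.155] 0.1613938390884028 ang 1.282570011333413
base [0.503 0.128 0.   ] [ 0.481 -0.02   0.   ] 0.1490287404594138
yaw 0.14925632910851513 0.1347388513774043 0.1823185650034115
mush (array([0.43258691, 0.2853446 , 0.09222589]), np.float64(0.0015459169482940807)) [0.425 0.294 0.104]
((26.4377384185791, 31.167922973632812), (43.614952087402344, 58.54232406616211), 79.3803482055664)
[array([0.472, 0.377, 0.065]), array([0.495, 0.227, 0.065]), array([0.383, 0.206, 0.065]), array([0.361, 0.353, 0.065])] [0.42775 0.29075 0.065  ]
```

```bash
cat >> h.py <<'E'
def down(yawdeg):
    a=np.radians(yawdeg)/2; return [np.cos(a),np.sin(a),0,0]
def st():
    s=telemetry.read_state(); print(round(s['time'],2),s['ee_pos'].round(4),s['joint_positions'].round(2),s['ft_force'].round(1),s['torque'].round(2),s['width'].round(4))
E
python3 - <<'E'
from h import *
print(delta([.47,-.13,.25],down(78)),delta([.432,.285,.18],down(123)))
E
```

```text
[-1.3000e-02 -6.0000e-03 -1.0949e+01  9.5120e+00 -7.9930e+00 -1.4400e-01] [-1.1000e-02 -1.2000e-02 -1.9949e+01  1.2736e+01 -1.7898e+01  1.6180e+00]
```

>>> drive_tool:
  series: [0,0,-1.1,0.95,-0.8,0,-1,0,0,-2.2,1.9,-1.6,0,-1,0,0,-3.3,2.85,-2.4,0,-1,0,0,-4.4,3.8,-3.2,0,-1,0,0,-5.5,4.75,-4,0,-1,0,0,-6.6,5.7,-4.8,0,-1,0,0,-7.7,6.65,-5.6,0,-1,0,0,-8.8,7.6,-6.4,0,-1,0,0,-9.9,8.55,-7.2,0,-1,0,0,-11,9.5,-8,0,-1]

```text
time: 0.93
ee_pos: [0.4339, -0.1999, 0.2445]
eef_rot: [0.774, 0.633, -0.0, 0.0]
ft_force: [1.2, -1.1, -0.1]
width: 0.0281
grip_force: 0.0
```

Run:
```python
from h import *
st();print(delta([.47,-.13,.25],down(78)),delta([.432,.285,.18],down(123)))
```

```text
Traceback (most recent call last):
  File "h.py", line 28, in st
    s=telemetry.read_state(); print(round(s['time'],2),s['ee_pos'].round(4),s['joint_positions'].round(2),s['ft_force'].round(1),s['torque'].round(2),s['width'].round(4))
                                                                                                                                                      ^^^^^^^^^^^^^^^^
AttributeError: 'float' object has no attribute 'round'
```

```bash
sed -i "s/s\['width'\].round(4)/round(float(s['width']),4)/" h.py
python3 - <<'E'
from h import *
st();print(delta([.45,0,.24],down(90)),delta([.432,.285,.18],down(123)))
E
```

```text
0.93 [ 0.4339 -0.1999  0.2445] [ 0.79  0.03 -0.46  1.81  0.02  1.3   0.13] [ 1.2 -1.1 -0.1] [ 0.01 -0.16  0.01] 0.0281
[-1.000e-03  5.000e-03 -2.298e+00  4.977e+00 -6.000e-01  1.110e-01] [-2.000e-03  4.000e-03 -8.898e+00  1.187e+01 -2.460e+00  1.608e+00]
```

>>> drive_tool:
  series: [0,0,-0.7,1,-0.15,0,-1,0,0,-1.4,2,-0.3,0,-1,0,0,-2.1,3,-0.5,0,-1,0,0,-2.8,4,-0.7,0,-1,0,0,-3.5,5,-0.9,0.1,-1,0,0,-4.2,6,-1.1,0.3,-1,0,0,-4.9,7,-1.35,0.5,-1,0,0,-5.6,8,-1.55,0.7,-1,0,0,-6.5,9,-1.8,0.9,-1,0,0,-7.2,10,-2,1.1,-1]

```text
time: 1.77
ee_pos: [0.4361, 0.2074, 0.2004]
eef_rot: [0.541, 0.841, 0.0, 0.0]
ft_force: [1.1, -1.1, 0.5]
width: 0.0006
grip_force: 0.0
```

Run:
```python
from h import *
st();print(delta([.432,.285,.16],down(123)))
```

```text
1.77 [0.4361 0.2074 0.2004] [ 0.32  0.13 -0.91  1.85  0.11  1.22 -0.19] [ 1.1 -1.1  0.5] [-0.03 -0.18  0.  ] 0.0006
[ 0.006  0.009 -1.709  1.81   0.71   1.01 ]
```

>>> drive_tool:
  series: [0,0,-0.6,0.65,0.2,0.3,-1,0,0,-1.2,1.25,0.5,0.7,-1,0,0,-1.7,1.8,0.7,1,-1,0,0,-1.7,1.8,0.7,1,-1,0,0,-1.7,1.8,0.7,1,-1]

```text
time: 2.18
ee_pos: [0.4316, 0.2837, 0.1597]
eef_rot: [0.478, 0.878, -0.001, -0.001]
ft_force: [-0.0, -0.5, 0.9]
width: 0.0002
grip_force: 0.0
```

Run:
```python
from h import *
st()
t=camera('top')[:,:,::-1];s=camera('side')[:,:,::-1]
z=lambda i:cv2.resize(i,None,fx=4,fy=4,interpolation=cv2.INTER_CUBIC)
cv2.imwrite('pics/m1.png',np.hstack([z(t[190:290,180:280]),z(s[200:300,245:345])]))
print(delta([.432,.285,.122],down(123)))
```

```text
2.18 [0.4316 0.2837 0.1597] [ 0.16  0.29 -0.95  1.81  0.25  1.17 -0.29] [-0.  -0.5  0.9] [-0.04 -0.11 -0.04] 0.0002
[-0.005  0.004 -0.063  0.075  0.021  0.966]
```

View pics/m1.png

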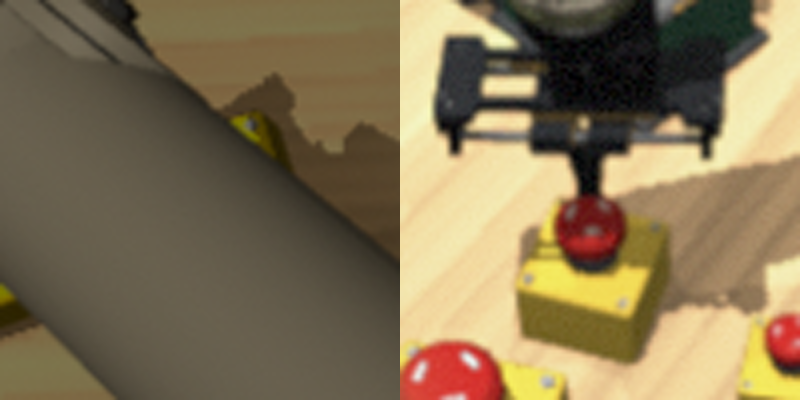

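The side crop shows the closed fingers just above and behind the red head, whose centre is at pixel (292.8,257.5). I'll check this against the projection.

Run:
```python
from h import *
print(proj('side',[[.432,.285,.096],[.432,.285,.107],[.4316,.2837,.138]]),onz('side',(292.8,257.5),.097),onz('top',(230.5,237),.098))
```

```text
[[292.20539189 255.61028651]
 [292.00077979 253.16590257]
 [291.80709194 245.88775518]] [0.42596139 0.2901521  0.097     ] [0.43383635 0.28560964 0.098     ]
```

>>> drive_tool:
  series: [0,0,0,0.1,0.05,0.4,-1,0,0,0,0.15,0.07,0.7,-1,0,0,0,0.15,0.07,0.76,-1,0,0,0,0.15,0.07,0.82,-1,0,0,0,0.15,0.07,0.88,-1,0,0,0,0.15,0.07,0.94,-1]

```text
time: 2.78
ee_pos: [0.4321, 0.2886, 0.1234]
eef_rot: [0.479, 0.878, -0.0, 0.0]
ft_force: [-0.8, -1.0, 0.9]
width: 0.0005
grip_force: 0.8
```

Run:
```python
from h import *
st();print(delta([.430,.2875,.119]))
```

```text
2.78 [0.4321 0.2886 0.1234] [ 0.12  0.35 -0.92  1.84  0.31  1.1  -0.34] [-0.8 -1.   0.9] [-0.24 -0.01  0.01] 0.0005
[ 0.     0.     0.     0.005 -0.06   0.11 ]
```

>>> drive_tool:
  series: [0,0,0,0,0,0.03,-1,0,0,0,0,0,0.05,-1]

```text
time: 2.95
ee_pos: [0.432, 0.2891, 0.1211]
eef_rot: [0.479, 0.878, 0.0, 0.0]
ft_force: [-0.1, 0.3, 0.3]
width: 0.0004
grip_force: 0.0
```

Run:
```python
from h import *
st()
t=camera('top')[:,:,::-1];s=camera('side')[:,:,::-1]
z=lambda i:cv2.resize(i,None,fx=6,fy=6,interpolation=cv2.INTER_CUBIC)
cv2.imwrite('pics/m2.png',z(s[210:300,245:345]))
st()
```

```text
2.95 [0.432  0.2891 0.1211] [ 0.12  0.35 -0.92  1.85  0.31  1.1  -0.34] [-0.1  0.3  0.3] [-0.05 -0.08 -0.01] 0.0004
3.05 [0.4319 0.2892 0.121 ] [ 0.12  0.35 -0.92  1.85  0.31  1.1  -0.34] [-0.8 -0.2 -0.3] [ 0.01 -0.12  0.02] 0.0004
```

View pics/m2.png

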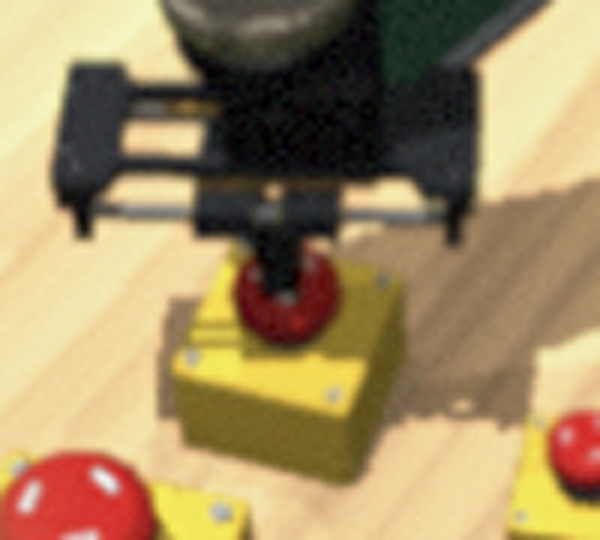

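The finger is on the head and the black neck no longer shows, so the head is down. I'll push on to the bottom and read the force.

>>> drive_tool:
  series: [0,0,0,0,0,0.025,-1,0,0,0,0,0,0.05,-1,0,0,0,0,0,0.05,-1]

```text
time: 3.3
ee_pos: [0.4319, 0.2894, 0.1191]
eef_rot: [0.479, 0.878, 0.0, 0.0]
ft_force: [-0.1, -0.8, 3.6]
width: 0.0002
grip_force: 1.6
```

>>> drive_tool:
  series: [0,0,0,0,0,0.025,-1,0,0,0,0,0,0.05,-1,0,0,0,0,0,0.05,-1]

```text
time: 3.55
ee_pos: [0.4321, 0.2897, 0.1187]
eef_rot: [0.479, 0.878, -0.0, 0.001]
ft_force: [-5.8, -5.5, 20.5]
width: 0.0002
grip_force: 10.6
```

>>> drive_tool:
  series: [0,0,0,0,0,-0.5,-1,0,0,0,0,0,-1.5,-1,0,0,0,0,0,-2.5,-1,0,0,0,0,0,-3.5,-1,0,0,0,0,0,-4.5,-1,0,0,0,0,0,-5.2,-1,0,0,0,0,0,-5.2,-1]

```text
time: 4.13
ee_pos: [0.433, 0.2909, 0.3308]
eef_rot: [0.479, 0.878, 0.003, 0.002]
ft_force: [0.6, 0.1, 0.4]
width: 0.0002
grip_force: 0.0
```

Run:
```python
from h import *
st();a=camera('side')[:,:,::-1]
z=lambda i:cv2.resize(i,None,fx=4,fy=4,interpolation=cv2.INTER_CUBIC)
o=cv2.imread('pics/side0.png')
cv2.imwrite('pics/m3.png',np.hstack([z(o[230:300,255:345]),z(a[230:300,255:345])]))
print(delta([.60,.16,.33],down(100)),delta([.672,.03,.33],down(82)))
```

```text
4.13 [0.433  0.2909 0.3308] [ 0.21  0.16 -0.99  1.56  0.14  1.49 -0.21] [0.6 0.1 0.4] [ 0.02 -0.1   0.  ] 0.0002
[ 5.600e-02 -3.000e-03  4.550e+00 -5.003e+00  1.759e+00 -4.400e-02] [ 0.056 -0.011  8.15  -8.71   1.515 -0.043]
```

View pics/m3.png

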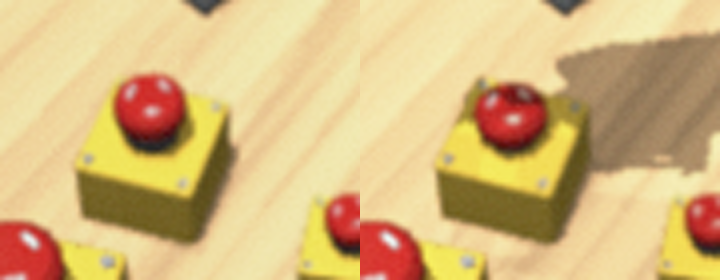

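The picture shows the head sunk, about 2.5 px lower and with no neck visible, and it stays down with the tool clear, so it is latched. Next I go behind the cover.

>>> drive_tool:
  series: [0,0,0.9,-0.95,0.17,0,-1,0,0,1.8,-1.9,0.35,0,-1,0,0,2.7,-2.85,0.5,0,-1,0,0,3.6,-3.8,0.7,0,-1,0,0,4.5,-4.75,0.85,0,-1,0,0,5.4,-5.7,1,0,-1,0,0,6.3,-6.65,1.15,0,-1,0,0,7.2,-7.6,1.35,0,-1,0,0,8.15,-8.7,1.5,0,-1,0,0,8.15,-8.7,1.5,0,-1]

```text
time: 5.02
ee_pos: [0.6736, 0.0204, 0.3211]
eef_rot: [0.759, 0.651, -0.002, 0.0]
ft_force: [0.6, -1.4, -0.2]
width: 0.0003
grip_force: 0.0
```

Run:
```python
from h import *
st();a=camera('side')[:,:,::-1];b=camera('top')[:,:,::-1]
z=lambda i:cv2.resize(i,None,fx=4,fy=4,interpolation=cv2.INTER_CUBIC)
cv2.imwrite('pics/m4.png',np.hstack([z(a[100:240,240:340]),z(b[100:240,290:390])]))
print(delta([.672,.03,.257],down(82)))
```

```text
5.02 [0.6736 0.0204 0.3211] [ 0.33  0.5  -0.67  1.15  0.31  1.59 -0.43] [ 0.6 -1.4 -0.2] [-0.13 -0.07  0.  ] 0.0003
[-0.038  0.007 -0.034  0.079  0.017  1.631]
```

View pics/m4.png

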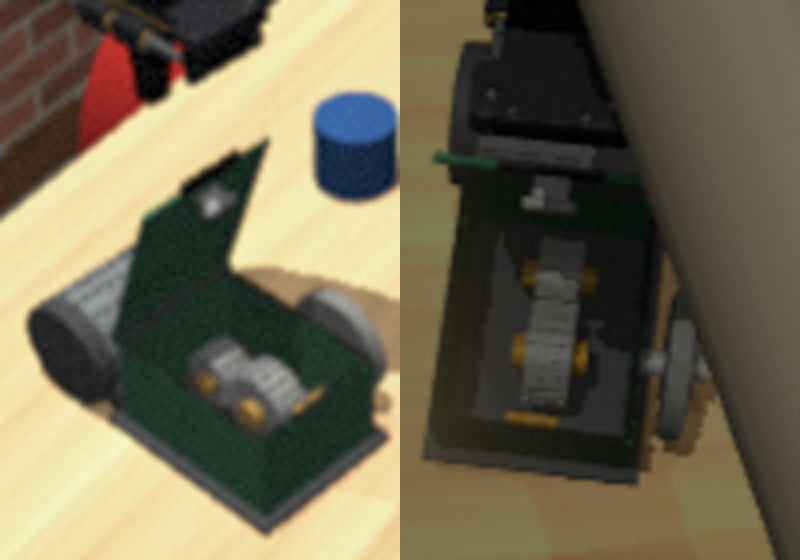

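The side crop shows the fingertips at pixel (279,125), behind the cover's edge at (294,141). I'll descend behind it.

>>> drive_tool:
  series: [0,0,0,0.04,0,0.8,-1,0,0,0,0.08,0,1.6,-1,0,0,0,0.08,0,1.6,-1,0,0,0,0.08,-0.3,1.6,-1,0,0,0,0.08,-0.5,1.6,-1,0,0,0,0.08,-0.6,1.6,-1,0,0,0,0.08,-0.7,1.6,-1]

```text
time: 5.7
ee_pos: [0.643, 0.0368, 0.2625]
eef_rot: [0.754, 0.656, 0.001, 0.001]
ft_force: [0.9, -0.2, 0.8]
width: 0.0007
grip_force: 0.0
```

>>> drive_tool:
  series: [0,0,0,0,-0.1,0,-1,0,0,0,0,-0.2,0,-1]

```text
time: 5.87
ee_pos: [0.6352, 0.0373, 0.2616]
eef_rot: [0.755, 0.656, 0.0, 0.0]
ft_force: [-0.2, 0.1, -1.0]
width: -0.0001
grip_force: 0.0
```

>>> drive_tool:
  series: [0,0,0,0,-0.1,0,-1,0,0,0,0,-0.2,0,-1,0,0,0,0,-0.3,0,-1]

```text
time: 6.12
ee_pos: [0.6234, 0.0389, 0.2612]
eef_rot: [0.755, 0.656, 0.0, 0.0]
ft_force: [1.3, 0.6, 0.2]
width: 0.0007
grip_force: 0.8
```

>>> drive_tool:
  series: [0,0,0,0,-0.1,0.02,-1,0,0,0,0,-0.2,0.05,-1,0,0,0,0,-0.3,0.08,-1]

```text
time: 6.37
ee_pos: [0.6112, 0.0407, 0.2577]
eef_rot: [0.755, 0.656, 0.0, 0.0]
ft_force: [1.2, 0.1, -0.5]
width: 0.0007
grip_force: 0.7
```

>>> drive_tool:
  series: [0,0,0,0,-0.1,0.03,-1,0,0,0,0,-0.2,0.07,-1,0,0,0,0,-0.3,0.12,-1]

```text
time: 6.62
ee_pos: [0.5993, 0.0424, 0.2529]
eef_rot: [0.755, 0.656, 0.0, 0.0]
ft_force: [2.1, 0.5, -0.4]
width: -0.0
grip_force: 0.7
```

>>> drive_tool:
  series: [0,0,0,0,-0.2,0.2,-1,0,0,0,0,-0.35,0.4,-1,0,0,0,0,-0.45,0.6,-1,0,0,0,0,-0.6,0.8,-1]

```text
time: 6.95
ee_pos: [0.5755, 0.0456, 0.2206]
eef_rot: [0.755, 0.656, -0.0, 0.0]
ft_force: [-0.3, 0.2, 1.8]
width: 0.0007
grip_force: 0.6
```

>>> drive_tool:
  series: [0,0,0,0,-0.15,0.2,-1,0,0,0,0,-0.3,0.4,-1,0,0,0,0,-0.42,0.6,-1]

```text
time: 7.2
ee_pos: [0.5585, 0.0481, 0.1964]
eef_rot: [0.755, 0.656, -0.0, -0.0]
ft_force: [0.4, 0.5, 0.6]
width: 0.0003
grip_force: 0.5
```

Run:
```python
from h import *
st();a=camera('side')[:,:,::-1];cv2.imwrite('pics/s5.png',a)
z=lambda i:cv2.resize(i,None,fx=4,fy=4,interpolation=cv2.INTER_CUBIC)
cv2.imwrite('pics/m5.png',z(a[100:240,240:380]))
```

```text
7.2 [0.5585 0.0481 0.1964] [ 0.45  0.31 -0.73  1.67  0.21  1.25 -0.47] [0.4 0.5 0.6] [ 0.06 -0.04  0.01] 0.0003
```

View pics/m5.png

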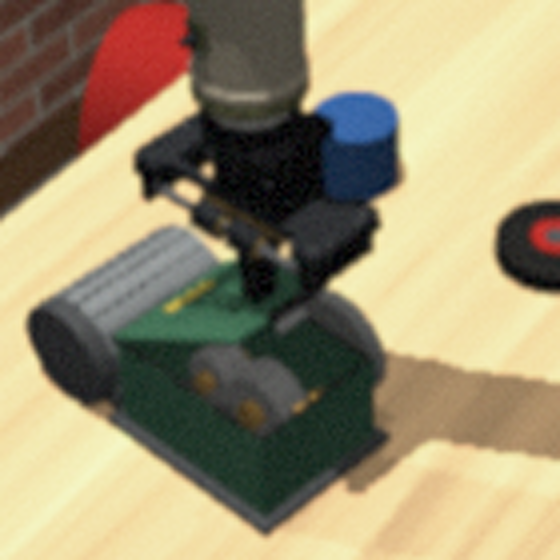

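The picture shows the fingertips on the cover's outer face at crop (258,290). The cover is closing, at about 0.5 rad. I'll carry on along the arc to about 0.2.

>>> drive_tool:
  series: [0,0,0,0,-0.15,0.2,-1,0,0,0,0,-0.28,0.4,-1,0,0,0,0,-0.38,0.6,-1,0,0,0,0,-0.45,0.8,-1,0,0,0,0,-0.48,0.95,-1,0,0,0,0,-0.5,1.05,-1]

```text
time: 7.75
ee_pos: [0.5389, 0.0507, 0.154]
eef_rot: [0.755, 0.656, -0.0, -0.0]
ft_force: [0.2, 0.5, -0.5]
width: 0.0009
grip_force: 0.3
```

>>> drive_tool:
  series: [0,0,0,0,0,-0.35,-1,0,0,0,0.03,-0.35,-0.55,-1,0,0,0,0.05,-0.7,-0.55,-1,0,0,0,0.05,-0.7,-0.2,-1,0,0,0,0.05,-0.7,-0.2,-1]

```text
time: 8.17
ee_pos: [0.511, 0.0564, 0.1615]
eef_rot: [0.755, 0.656, -0.001, -0.0]
ft_force: [-0.2, -1.4, -0.3]
width: 0.0006
grip_force: 0.0
```

>>> drive_tool:
  series: [0,0,0,0,0,0.1,-1,0,0,0,0,0,0.2,-1,0,0,0,0,0,0.3,-1,0,0,0,0,0,0.38,-1,0,0,0,0,0,0.44,-1,0,0,0,0,0,0.48,-1]

```text
time: 8.67
ee_pos: [0.512, 0.0566, 0.1435]
eef_rot: [0.755, 0.656, -0.0, -0.0]
ft_force: [-1.2, 0.3, 1.1]
width: 0.0005
grip_force: 0.2
```

>>> drive_tool:
  series: [0,0,0,0,0,0.03,-1,0,0,0,0,0,0.06,-1,0,0,0,0,0,0.06,-1]

```text
time: 8.92
ee_pos: [0.512, 0.0566, 0.1413]
eef_rot: [0.755, 0.656, 0.0, 0.0]
ft_force: [-0.5, -0.2, 0.8]
width: 0.0002
grip_force: 0.0
```

>>> drive_tool:
  series: [0,0,0,0,0,0.03,-1,0,0,0,0,0,0.06,-1,0,0,0,0,0,0.06,-1]

```text
time: 9.17
ee_pos: [0.512, 0.0566, 0.1389]
eef_rot: [0.755, 0.656, -0.0, 0.0]
ft_force: [-0.2, 0.1, -0.3]
width: 0.0004
grip_force: 0.0
```

>>> drive_tool:
  series: [0,0,0,0,0,0.025,-1,0,0,0,0,0,0.05,-1,0,0,0,0,0,0.05,-1]

```text
time: 9.42
ee_pos: [0.512, 0.0566, 0.1375]
eef_rot: [0.755, 0.656, -0.0, 0.0]
ft_force: [-4.0, 0.3, 6.9]
width: 0.0005
grip_force: 3.5
```

>>> drive_tool:
  series: [0,0,0,0,0,0.02,-1,0,0,0,0,0,0.03,-1,0,0,0,0,0,0.03,-1]

```text
time: 9.67
ee_pos: [0.5119, 0.0566, 0.1362]
eef_rot: [0.755, 0.656, -0.0, 0.0]
ft_force: [-3.8, -0.1, 6.9]
width: 0.0006
grip_force: 2.9
```

>>> drive_tool:
  series: [0,0,0,0,0,0.02,-1,0,0,0,0,0,0.03,-1,0,0,0,0,0,0.03,-1]

```text
time: 9.92
ee_pos: [0.5117, 0.0567, 0.1347]
eef_rot: [0.755, 0.656, -0.0, -0.0]
ft_force: [-2.9, 0.7, 4.1]
width: 0.0002
grip_force: 1.9
```

>>> drive_tool:
  series: [0,0,0,0,0,0.02,-1,0,0,0,0,0,0.04,-1,0,0,0,0,0,0.04,-1]

```text
time: 10.17
ee_pos: [0.512, 0.0566, 0.1328]
eef_rot: [0.755, 0.656, 0.0, -0.0]
ft_force: [-0.4, 1.0, 1.7]
width: 0.0002
grip_force: 0.6
```

>>> drive_tool:
  series: [0,0,0,0,0,0.02,-1,0,0,0,0,0,0.04,-1,0,0,0,0,0,0.04,-1]

```text
time: 10.42
ee_pos: [0.5121, 0.0565, 0.1311]
eef_rot: [0.755, 0.656, 0.0, 0.0]
ft_force: [-0.6, 1.1, -0.2]
width: 0.0008
grip_force: 0.0
```

>>> drive_tool:
  series: [0,0,0,0,0,0.02,-1,0,0,0,0,0,0.04,-1,0,0,0,0,0,0.04,-1]

```text
time: 10.67
ee_pos: [0.512, 0.0565, 0.1296]
eef_rot: [0.755, 0.656, -0.0, 0.0]
ft_force: [0.1, 0.8, 0.2]
width: 0.0004
grip_force: 0.0
```

>>> drive_tool:
  series: [0,0,0,0,0,0.03,-1,0,0,0,0,0,0.06,-1,0,0,0,0,0,0.06,-1]

```text
time: 10.92
ee_pos: [0.5119, 0.0566, 0.1272]
eef_rot: [0.755, 0.656, -0.0, -0.0]
ft_force: [0.3, -0.5, -0.2]
width: 0.0004
grip_force: 0.0
```

>>> drive_tool:
  series: [0,0,0,0,0,0.025,-1,0,0,0,0,0,0.05,-1,0,0,0,0,0,0.05,-1]

```text
time: 11.17
ee_pos: [0.5119, 0.0566, 0.1252]
eef_rot: [0.755, 0.656, -0.0, -0.0]
ft_force: [0.1, 1.4, -0.4]
width: 0.0003
grip_force: 0.0
```

>>> drive_tool:
  series: [0,0,0,0,0,0.02,-1,0,0,0,0,0,0.03,-1,0,0,0,0,0,0.03,-1]

```text
time: 11.42
ee_pos: [0.512, 0.0566, 0.1241]
eef_rot: [0.755, 0.656, -0.0, 0.0]
ft_force: [-0.1, -0.1, -0.0]
width: 0.0004
grip_force: 0.0
```

>>> drive_tool:
  series: [0,0,0,0,0,0.02,-1,0,0,0,0,0,0.03,-1,0,0,0,0,0,0.03,-1]

```text
time: 11.67
ee_pos: [0.5121, 0.0567, 0.1239]
eef_rot: [0.755, 0.656, -0.0, 0.0]
ft_force: [-4.6, -0.2, 9.9]
width: 0.0004
grip_force: 5.1
```

>>> drive_tool:
  series: [0,0,0,0,0,0.02,-1,0,0,0,0,0,0.02,-1]

```text
time: 11.83
ee_pos: [0.5122, 0.0567, 0.1238]
eef_rot: [0.755, 0.656, -0.0, 0.0]
ft_force: [-8.8, -1.3, 18.1]
width: 0.0007
grip_force: 9.3
```

>>> drive_tool:
  series: [0,0,0,0,0,0.02,-1,0,0,0,0,0,0.02,-1]

```text
time: 12.0
ee_pos: [0.5122, 0.0567, 0.1236]
eef_rot: [0.755, 0.656, -0.0, 0.001]
ft_force: [-12.9, -2.5, 26.5]
width: 0.0008
grip_force: 13.6
```

>>> drive_tool:
  series: [0,0,0,0,0,-0.013,-1,0,0,0,0,0,-0.013,-1,0,0,0,0,0,-0.013,-1]

```text
time: 12.25
ee_pos: [0.5122, 0.0567, 0.1237]
eef_rot: [0.755, 0.656, -0.0, 0.001]
ft_force: [-9.1, -3.0, 21.8]
width: 0.0005
grip_force: 10.9
```

>>> drive_tool:
  series: [0,0,0,0,0,0,-1,0,0,0,0,0,0,-1,0,0,0,0,0,0,-1,0,0,0,0,0,0,-1,0,0,0,0,0,0,-1,0,0,0,0,0,0,-1,0,0,0,0,0,0,-1,0,0,0,0,0,0,-1]

```text
time: 12.92
ee_pos: [0.5121, 0.0567, 0.1237]
eef_rot: [0.755, 0.656, -0.0, 0.001]
ft_force: [-10.4, -1.6, 20.7]
width: 0.0006
grip_force: 10.9
```

>>> drive_tool:
  series: [0,0,0,0,0,0,-1,0,0,0,0,0,0,-1,0,0,0,0,0,0,-1,0,0,0,0,0,0,-1,0,0,0,0,0,0,-1,0,0,0,0,0,0,-1,0,0,0,0,0,0,-1,0,0,0,0,0,0,-1]

```text
time: 13.58
ee_pos: [0.5122, 0.0567, 0.1237]
eef_rot: [0.755, 0.656, -0.0, 0.001]
ft_force: [-9.3, -2.8, 22.2]
width: 0.0004
grip_force: 10.9
```

>>> drive_tool:
  series: [0,0,0,0,0,-0.05,-1,0,0,0,0,0,-0.3,-1,0,0,0,0,0,-1,-1,0,0,0,0,0,-1.9,-1,0,0,0,0,0,-1.9,-1]

```text
time: 14.0
ee_pos: [0.5147, 0.0576, 0.2044]
eef_rot: [0.755, 0.656, 0.003, 0.003]
ft_force: [1.7, 1.2, -0.4]
width: 0.0004
grip_force: 0.0
```

Run:
```python
from h import *
st();print(onz('top',(153.5,247),.14).round(3),delta([.431,.288,.2],down(123)))
```

```text
14.0 [0.5147 0.0576 0.2044] [ 0.49  0.19 -0.76  1.77  0.14  1.23 -0.45] [ 1.7  1.2 -0.4] [-0.02 -0.22 -0.05] 0.0004
[0.411 0.459 0.14 ] [ 0.096  0.017 -8.194  5.414 -2.873  0.095]
```

>>> drive_tool:
  series: [0,0,-1,0.7,-0.35,0,0.5,0,0,-2,1.4,-0.7,0,1,0,0,-3,2.1,-1.1,0,1,0,0,-4.1,2.8,-1.5,0,1,0,0,-5.1,3.5,-1.85,0,1,0,0,-6.1,4.2,-2.2,0,1,0,0,-7.2,4.9,-2.6,0,1,0,0,-8.2,5.4,-2.87,0.1,1,0,0,-8.2,5.4,-2.87,0.1,1,0,0,-8.2,5.4,-2.87,0.1,1]

```text
time: 14.83
ee_pos: [0.4278, 0.2876, 0.1941]
eef_rot: [0.476, 0.879, 0.0, -0.0]
ft_force: [0.9, -0.9, 0.2]
width: 0.0595
grip_force: 0.0
```

Run:
```python
from h import *
st();cv2.imwrite('pics/s6.png',camera('side')[:,:,::-1])
print(delta([.431,.288,.14],down(123)),delta([.431,.288,.0915],down(123)))
# cover top-plate colour check: mean colour at expected shut cover face
h=np.array([.667,.029]);u=np.array([-.99,.14]);v=np.array([.14,.99])
im=cv2.imread('pics/s6.png')
for rho in(30,90,150,165,195):
    row=[]
    for w in(-50,0,50):
        p=proj('side',[*(h+u*rho/1000+v*w/1000),.1015])[0].round().astype(int); row.append(im[p[1],p[0]].tolist())
    print(rho,row)
# mushroom blob
m=((im[...,2]>110)&(im[...,1]<60)&(im[...,0]<70)).astype(np.uint8)
k,l,s,c=cv2.connectedComponentsWithStats(m)
print([(s[i].tolist(),c[i].round(1).tolist()) for i in range(1,k) if s[i,4]>50 and 270<c[i][0]<310])
```

```text
14.83 [0.4278 0.2876 0.1941] [ 0.2   0.26 -0.99  1.78  0.23  1.23 -0.28] [ 0.9 -0.9  0.2] [-0.02 -0.14 -0.  ] 0.0595
[-1.000e-03  3.000e-03 -9.000e-03  4.000e-03  7.500e-02  1.351e+00] [-1.000e-03  3.000e-03 -9.000e-03  4.000e-03  7.500e-02  2.564e+00]
30 [[65, 75, 81], [67, 76, 79], [63, 73, 79]]
90 [[95, 127, 74], [74, 85, 90], [84, 99, 105]]
150 [[99, 128, 79], [101, 132, 81], [28, 25, 25]]
165 [[101, 133, 79], [102, 132, 79], [19, 17, 16]]
195 [[129, 172, 190], [32, 42, 29], [28, 25, 24]]
[([266, 100, 21, 10, 80], [274.8, 103.3]), ([286, 252, 14, 14, 124], [292.5, 259.1])]
```

>>> drive_tool:
  series: [0,0,0,0,0.08,0.5,1,0,0,0,0,0.08,1,1,0,0,0,0,0.08,1.2,1,0,0,0,0,0.08,1.2,1,0,0,0,0,0.08,1.2,1,0,0,0,0,0.08,1.2,1]

```text
time: 15.38
ee_pos: [0.4317, 0.2882, 0.147]
eef_rot: [0.478, 0.879, 0.0, 0.0]
ft_force: [0.3, -0.5, -0.8]
width: 0.0867
grip_force: 0.0
```

Run:
```python
from h import *
a=camera('side')[:,:,::-1]
st();print(delta([.431,.288,.0915],down(123)))
cv2.imwrite('pics/m7.png',cv2.resize(a[205:305,235:345],None,fx=5,fy=5,interpolation=cv2.INTER_CUBIC))
```

```text
15.43 [0.4318 0.2883 0.1471] [ 0.17  0.32 -0.97  1.82  0.29  1.15 -0.32] [-0.3 -0.1  0.3] [ 0.1  -0.11  0.01] 0.0867
[ 0.018  0.005 -0.008  0.004 -0.022  1.39 ]
```

View pics/m7.png

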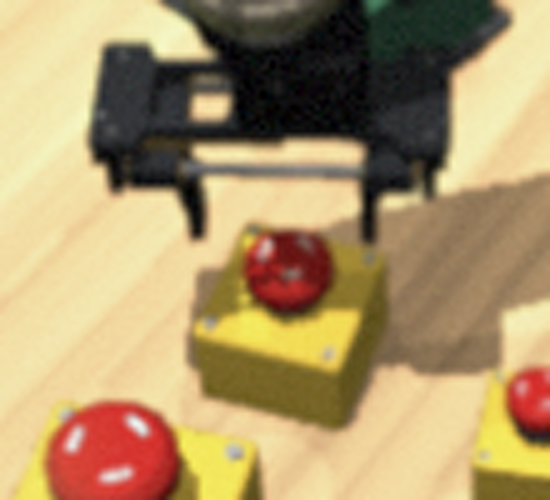

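The picture shows the fingers at x=195 and x=370, straddling the head at x=290 in the crop, so they are nearly centred. I'll descend.

>>> drive_tool:
  series: [0,0,0,0,-0.02,0.4,1,0,0,0,0,-0.02,0.7,1,0,0,0,0,-0.02,1,1,0,0,0,0,-0.02,1.2,1,0,0,0,0,-0.02,1.37,1,0,0,0,0,-0.02,1.37,1]

```text
time: 15.93
ee_pos: [0.4298, 0.2874, 0.0898]
eef_rot: [0.477, 0.879, -0.001, -0.001]
ft_force: [-0.7, -0.4, -0.4]
width: 0.0869
grip_force: 0.0
```

>>> drive_tool:
  series: [0,0,0,0,0,0,-0.1,0,0,0,0,0,0,0.1,0,0,0,0,0,0,0.1,0,0,0,0,0,0,0.1]
  grip_force: 10

```text
time: 16.27
ee_pos: [0.4307, 0.288, 0.0916]
eef_rot: [0.477, 0.879, 0.0, 0.0]
ft_force: [0.6, -0.7, 0.1]
width: 0.068
grip_force: 0.0
```

>>> drive_tool:
  series: [0,0,0,0,0,0,0.2,0,0,0,0,0,0,0.2,0,0,0,0,0,0,0.2]
  grip_force: 10

```text
time: 16.52
ee_pos: [0.431, 0.2882, 0.0915]
eef_rot: [0.477, 0.879, 0.001, 0.0]
ft_force: [2.9, 2.6, -0.5]
width: 0.0538
grip_force: 2.3
```

>>> drive_tool:
  series: [0,0,0,0,0,0,0,0,0,0,0,0,0,0,0,0,0,0,0,0,0]
  grip_force: 10

```text
time: 16.77
ee_pos: [0.4313, 0.2884, 0.0915]
eef_rot: [0.477, 0.879, 0.001, 0.0]
ft_force: [4.0, 3.4, -1.3]
width: 0.0531
grip_force: 10.0
```

Run:
```python
from h import *
st(); s=telemetry.read_state(); print(R.from_quat(s['eef_rot']).inv().apply(s['ft_force']))
```

```text
16.77 [0.4313 0.2884 0.0915] [ 0.12  0.4  -0.93  1.88  0.36  1.05 -0.38] [ 4.   3.4 -1.3] [ 0.64 -0.98 -0.05] 0.0531
[0.65998563 5.23938728 1.3263959 ]
```

Gripped at 53 mm, which matches the 54 mm head. Now I twist clockwise, which is positive about tool z.

>>> drive_tool:
  series: [0,0,1,0,0.02,0,-0.1,0,0,2,0,0.02,0,-0.1,0,0,3,0,0.02,0,-0.1,0,0,4,0,0.02,0,-0.1,0,0,5,0,0.02,0,-0.1,0,0,6,0,0.02,0,-0.1,0,0,7,0,0.02,0,-0.1,0,0,8,0,0.02,0,-0.1,0,0,8.6,0,0.02,0,-0.1,0,0,8.6,0,0.02,0,-0.1]
  grip_force: 15

```text
time: 17.6
ee_pos: [0.4334, 0.2889, 0.0925]
eef_rot: [0.767, 0.641, 0.002, 0.001]
ft_force: [8.3, 0.4, 2.1]
width: 0.0527
grip_force: 15.0
```

>>> drive_tool:
  series: [0,0,0,0,0,-0.1,-0.1,0,0,0,0,0,-0.2,-0.1,0,0,0,0,0,-0.25,-0.1,0,0,0,0,0,-0.25,-0.1]
  grip_force: 10

```text
time: 17.93
ee_pos: [0.4333, 0.2884, 0.1018]
eef_rot: [0.766, 0.642, 0.002, 0.001]
ft_force: [10.1, 2.4, -4.0]
width: 0.0533
grip_force: 10.0
```

Run:
```python
from h import *
st(); cv2.imwrite('pics/s8.png',camera('side')[:,:,::-1])
im=cv2.imread('pics/s8.png');m=((im[...,2]>90)&(im[...,1]<60)&(im[...,0]<70)).astype(np.uint8)
k,l,s,c=cv2.connectedComponentsWithStats(m)
print([(s[i].tolist(),c[i].round(1).tolist()) for i in range(1,k) if s[i,4]>30 and 270<c[i][0]<310])
```

```text
17.93 [0.4333 0.2884 0.1018] [ 0.02  0.34 -0.8   1.87  0.28  1.04 -1.06] [10.1  2.4 -4. ] [ 0.62 -2.1   0.11] 0.0533
[([260, 100, 31, 38, 653], [273.7, 114.8]), ([283, 252, 11, 12, 59], [286.8, 258.2])]
```

>>> drive_tool:
  series: [0,0,0,0,0,0,0.5,0,0,0,0,0,0,1,0,0,0,0,0,0,1,0,0,0,0,0,0,1,0,0,0,0,0,0,1,0,0,0,0,0,-0.5,1,0,0,0,0,0,-1.5,1,0,0,0,0,0,-2.5,1,0,0,0,0,0,-3.5,1,0,0,0,0,0,-3.5,1]

```text
time: 18.82
ee_pos: [0.433, 0.2905, 0.2486]
eef_rot: [0.766, 0.643, 0.005, 0.001]
ft_force: [0.6, 0.4, 0.7]
width: 0.0869
grip_force: 0.0
```

Run:
```python
from h import *
st(); cv2.imwrite('pics/s9.png',camera('side')[:,:,::-1]);cv2.imwrite('pics/t9.png',camera('top')[:,:,::-1])
for f in('side0','s6','s9'):
    im=cv2.imread(f'pics/{f}.png').astype(int);m=((im[...,2]>90)&(im[...,1]<60)&(im[...,0]<70)).astype(np.uint8)
    k,l,s,c=cv2.connectedComponentsWithStats(m)
    print(f,[(s[i].tolist(),c[i].round(1).tolist()) for i in range(1,k) if s[i,4]>30 and 280<c[i][0]<310])
    # black neck below the head
    print([int(im[y,290:296].mean()) for y in range(244,276,2)])
h=np.array([.667,.029]);u=np.array([-.99,.14]);v=np.array([.14,.99]);im=cv2.imread('pics/s9.png')
print([im[tuple(proj('side',[*(h+u*q+v*w),.1015])[0].round().astype(int)[::-1])].tolist() for q in(.03,.09,.15) for w in(-.04,0,.04)])
d=cv2.absdiff(im,cv2.imread('pics/side0.png')).max(2)
for n,b in dict(tin=(315,118,345,155),disc=(360,145,400,175),oil=(203,203,232,250),small=(326,275,360,312)).items(): print(n,(d[b[1]:b[3],b[0]:b[2]]>60).mean())
```

```text
18.82 [0.433  0.2905 0.2486] [ 0.09  0.18 -0.84  1.7   0.14  1.32 -0.96] [0.6 0.4 0.7] [ 0.03 -0.17  0.02] 0.0869
side0 [([284, 250, 17, 14, 141], [292.5, 257.5])]
[203, 205, 165, 118, 107, 99, 123, 145, 97, 69, 41, 39, 102, 180, 185, 187]
s6 [([284, 252, 17, 14, 176], [292.2, 258.9])]
[208, 209, 210, 166, 85, 79, 58, 83, 103, 93, 71, 44, 84, 171, 185, 184]
s9 [([284, 249, 17, 16, 157], [292.5, 256.8])]
[167, 133, 101, 81, 82, 85, 123, 146, 92, 69, 46, 41, 106, 182, 183, 183]
[[72, 84, 89], [50, 63, 64], [34, 34, 35], [96, 125, 76], [7, 11, 10], [16, 15, 17], [103, 134, 82], [100, 130, 78], [26, 28, 20]]
tin 0.1990990990990991
disc 0.0
oil 0.0
small 0.06200317965023847
```

>>> drive_tool:
  series: [0,0,0,-0.7,-0.6,-0.5,1,0,0,0,-1.4,-1.2,-1,1,0,0,0,-2.1,-1.6,-1.4,1,0,0,0,-2.8,-1.6,-1.8,1,0,0,0,-3.6,-1.6,-2,1,0,0,0,-4.5,-1.6,-2,1,0,0,0,-5.4,-1.6,-2,1,0,0,0,-6.3,-1.6,-2,1,0,0,0,-7.2,-1.6,-2,1,0,0,0,-8.1,-1.6,-2,1]

```text
time: 19.75
ee_pos: [0.3105, -0.0215, 0.3198]
eef_rot: [0.766, 0.643, -0.001, -0.001]
ft_force: [1.3, 0.6, 0.2]
width: 0.0873
grip_force: 0.0
```

>>> drive_tool:
  series: [0,0,0,-0.9,0,0,1,0,0,0,-1.8,0,0,1,0,0,0,-2.7,0,0,1,0,0,0,-3.6,0,0,1,0,0,0,-4.5,0,0,1,0,0,0,-4.5,0,0,1,0,0,0,-4.5,0,0,1]

```text
time: 20.33
ee_pos: [0.2796, -0.1979, 0.3196]
eef_rot: [0.767, 0.642, -0.0, -0.002]
ft_force: [-0.6, 0.2, -0.3]
width: 0.0873
grip_force: 0.0
```

Run:
```python
from h import *
st(); 
for n in('side','top'): cv2.imwrite(f'pics/{n}f.png',camera(n)[:,:,::-1])
for f in('side0','sidef','top0','topf'):
    im=cv2.imread(f'pics/{f}.png').astype(int);b,g,rr=im[...,0],im[...,1],im[...,2]
    for nm,m in(('red',(rr>90)&(g<60)&(b<70)),('blue',(b>rr+35)&(b>60)),('green',(g>rr+15)&(g>b+10))):
        k,l,s,c=cv2.connectedComponentsWithStats(m.astype(np.uint8))
        print(f,nm,[(s[i].tolist(),c[i].round(1).tolist()) for i in range(1,k) if s[i,4]>50 and c[i][0]<470 and c[i][0]>200])
h=np.array([.667,.029]);u=np.array([-.99,.14]);v=np.array([.14,.99])
for n in('side','top'):
    im=cv2.imread(f'pics/{n}f.png');print([im[tuple(proj(n,[*(h+u*q+v*w),.1015])[0].round().astype(int)[::-1])].tolist() for q in(.03,.09,.15) for w in(-.04,0,.04)])
```

```text
20.33 [ 0.2796 -0.1979  0.3196] [ 0.48 -0.34  0.    1.97  0.    1.51  0.3 ] [-0.6  0.2 -0.3] [ 0.03 -0.19  0.04] 0.0873
side0 red [([260, 100, 31, 38, 653], [273.7, 114.8]), ([372, 154, 14, 10, 86], [378.7, 158.6]), ([284, 250, 17, 14, 141], [292.5, 257.5]), ([337, 280, 12, 11, 73], [342.6, 285.8]), ([250, 286, 21, 24, 247], [260.8, 297.7])]
side0 blue [([319, 123, 20, 26, 397], [327.8, 134.8])]
side0 green [([277, 173, 26, 21, 136], [289.3, 180.6]), ([303, 177, 30, 34, 286], [319.2, 190.7]), ([270, 187, 55, 40, 579], [293.9, 208.8])]
sidef red [([260, 100, 31, 38, 650], [273.9, 114.7]), ([372, 154, 14, 10, 84], [378.6, 158.7]), ([284, 250, 17, 14, 134], [292.3, 257.6]), ([337, 280, 12, 11, 71], [342.6, 286.0]), ([251, 287, 20, 24, 219], [261.6, 298.5])]
sidef blue [([319, 123, 20, 26, 422], [328.1, 135.1])]
sidef green [([268, 166, 66, 62, 2173], [300.0, 194.1])]
top0 red [([212, 120, 11, 10, 78], [216.9, 124.3]), ([447, 207, 17, 16, 135], [454.9, 214.4]), ([220, 228, 18, 18, 232], [228.6, 236.3]), ([229, 297, 14, 14, 140], [235.5, 303.3])]
top0 blue [([436, 118, 30, 28, 655], [450.1, 131.3])]
top0 green []
topf red [([212, 120, 11, 10, 80], [217.0, 124.6]), ([447, 206, 17, 17, 156], [455.1, 214.4]), ([220, 227, 18, 20, 253], [228.6, 236.4]), ([229, 296, 14, 16, 148], [235.5, 303.5])]
topf blue [([436, 118, 30, 28, 662], [450.1, 131.4])]
topf green [([297, 142, 59, 70, 3166], [326.3, 176.7])]
[[104, 135, 82], [88, 228, 240], [101, 132, 79], [100, 131, 79], [96, 128, 76], [104, 133, 82], [98, 131, 77], [104, 135, 83], [103, 137, 82]]
[[45, 66, 30], [0, 121, 128], [45, 66, 35], [45, 67, 34], [46, 68, 36], [48, 71, 43], [46, 69, 35], [46, 70, 39], [49, 74, 50]]
```

The cover is shut across its whole face, the mushroom is back at its original height, and the bystanders have not moved.

```bash
python3 -c "
from bench import r
print(r.close_job())"
```

```text
the job is handed in; nothing more can be done
None
```

The job is done and handed in at about 20 s: the stop was latched, the cover snapped shut and was held at about 21 N for about 1.5 s, and the mushroom was twisted and popped back up, with the final pictures showing the cover shut and nothing around it moved.

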